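# Bolt the e-bike battery into its charging cradle

## Task

Lock the e-bike battery into its charging cradle on the counter: hold the spring safety catch (the long plate beside the bolt) pressed down with one fingertip, and with the other push the bolt's upright tab towards the battery until the bolt is fully home. Keep the catch down all the while the bolt is moving, then let it spring up again to lock the bolt. Nothing is to be picked up, and the loose parts lying about must stay where they are.

Things in the scene. Friction and masses are not known exactly. Their poses are not given: they have to be found in the camera images.
- cradle: Dark steel base plate, 170 x 530 mm, 8 mm thick, screwed to the counter, with a black battery (top 88 mm up) and the bolt. Origin on the counter below the bolt's centre line; +y is the way the bolt slides home, towards the battery, whose near end is at y = +55 mm; z up; the catch is on the +x side. Two guides 52 mm high, 16 mm long in y, hold the bolt at y = -135 and +18 mm.
- tab (a point): The bolt's upright steel tab, 36 mm wide (x), 10 mm thick (y), 44 mm high. Point at its centre, axes as the cradle's. With the bolt drawn back it stands at x = 0, y = -60 mm of the cradle; lower edge 41 mm, top 85 mm above the counter. Push its -y face in +y. The bar under it is 41 mm high and bare from the tab back to the guide.
- plate (a point): The catch's flat press plate, 30 mm wide (x), 116 mm long (y), 5 mm thick. Point at the centre of its upper face, axes as the cradle's; at x = +61, y = -58 mm of the cradle, 62 mm above the counter when up. It moves straight down only: a fingertip pressing it slides along it as the tab is pushed. The tab's centre line is 61 mm from the plate's.
- bolt (a joint): How far the bolt has slid towards the battery, m: 0 to 0.0015 at the start (drawn back), 0.042 at its stop (fully home). Takes 3 to 5 N to slide and stays where it is left. With the catch up, the catch's tooth blocks it in one of four gaps, within 2 mm of 0, 0.014, 0.028 or 0.042.
- catch (a joint): How far the catch is down, m: 0 up, 0.012 at its bottom stop. Its tooth clears the bolt beyond 0.006; aim well past that. The spring takes 3.5 N to start, 8 N at the bottom. It springs up when let go, if a gap between the bolt's teeth stands over its tooth.
- hub: bystander: aluminium wheel hub standing on end, 58 mm across, 68 mm high; origin at its underside. Leave it alone.
- lube: bystander: small white oil bottle, 40 mm across, 100 mm high; origin at its underside. Leave it alone.
- pedal_spare: bystander: a black bicycle pedal lying flat, about 90 x 120 mm, 23 mm high; origin at its underside. Leave it alone.
- lockring: bystander: steel ring 56 mm across, 12 mm high, lying flat; origin at its underside. Leave it alone.
- wrench: bystander: steel wrench 170 mm long lying along its x axis; origin at its underside. Leave it alone.
- grease: bystander: grey jar with a black cap, 64 mm across, 55 mm high; origin at its underside. Leave it alone.
- driver: bystander: black-handled screwdriver 200 mm long lying along its x axis; origin at its underside. Leave it alone.

How it is judged:
On the way, in this order (a step that is already met when the one before it is completed fails the run):
1. the catch is pressed down with the bolt still drawn back (value of joint catch above 0.006 m and value of joint bolt below 0.004 m and contact force between the fingers and catch above 1 N), for 0.1 s.
2. with the bolt between, fingers press the catch's plate and push the tab at the same time (value of joint catch above 0.005 m and value of joint bolt between 0.01 and 0.034 m and contact force between the fingers and catch above 0.5 N and contact force between the fingers and bolt above 0.5 N), for 0.05 s.
3. the bolt is home while the catch is still held down (value of joint bolt above 0.0385 m and value of joint catch above 0.005 m), for 0.05 s.
At the end, for the whole second after the job is handed in: The bolt is home (joint value above 0.0385 of 0.042 m) and at rest, the catch has sprung up (less than 3 mm down), and the fingers are clear (value of joint bolt above 0.0385 m and value of joint catch below 0.003 m and velocity of joint bolt between -0.005 and 0.005 m/s); the robot touches nothing.
It fails at once if the bolt stands or moves between its ends with the catch not held down (value of joint bolt between 0.0045 and 0.0375 m and value of joint catch below 0.004 m).
It fails at once if a loose part is moved more than 15 mm, lifted or carried (distance of any of hub, lube, pedal_spare, lockring, wrench, grease, driver from where it was at the start of the episode above 0.015 m).
It fails at once if a loose standing part is tipped over (angle between any of hub, lube, grease's own z axis and vertical above 0.3 rad).
It also fails if it takes over 38 s, if anything falls off the work surface, if the arm or the gripper's body presses on something with over 40 N, if the wrist force passes 120 N, or if a joint passes its speed limit or range.

## Robot

A 6-joint arm with a two-finger parallel gripper is mounted at the origin on the work surface. World frame = base frame: x ahead of the robot, y to its left, z up, the work surface at z = 0. Lengths are in m, angles in rad, forces in N, time in s.
With the tool pointing down it reaches from about 0.35 to 0.975 m from the base axis. Payload 4.9 kg.
Tool frame: the origin (TCP) lies on the centre line of the jaws, within the pads' length; the fingertips stand 14 mm ahead of it and the grasp point (between the pads) lies 5 mm behind it (manip.nose_length is the distance from the TCP to the fingertips, in m); z points along the fingers, y is the line along which they close (so a half turn about z gives the same grasp; the last joint's range is limited). The gripper opens to 85 mm and grips with 20 to 120 N. Pads are 22 mm wide; open, the fingers measure 114 mm over their backs; the gripper's body (76 mm by 85 mm) begins 54 mm behind the grasp point. The pads swing forward as they close: fully open they stand 13 mm farther back than shut.
Start: joints at [-1.278, 0.053, 1.613, -0, 1.476, -0.119], TCP at [0.25, -0.573, 0.245] pointing down, gripper open.
Joint ranges: [-3.01, 3.01], [-1.01, 2.22], [0.06, 2.58], [-1.02, 4.17], [0.09, 2.62], [-3.14, 3.14]. Speed limits (rad/s): [2.57, 2.57, 3.14, 3.14, 3.14, 3.14].

## Interface

Orientations are given as a unit quaternion [w, x, y, z].
In Python, from plant import manip, imaging gives the robot as it stands.
- The arm moves only by the tool play_rows, never from a script. Its argument "commands" is a list of rows, each a list of 6 numbers: the shift along the tool's x, y, z in mm, then the turn, a rotation vector about the tool's x, y, z in degrees. A call has 1 to 5 rows; each row shifts and turns the commanded pose from where the row before left it, along the tool's axes as they then stand; what a row does not reach is not made up. A row lasts 1/12 s, in which the tool goes at most 41.7 mm and 7.16 degrees, less where a joint would pass 70% of its speed; a pose out of reach is approached as far as the arm can. A call is refused whole if a number of a shift passes 41.7 or a number of a turn 7.16, either way. A call with a gripper value outside its range is refused whole. "hand" is the finger opening in mm, from 0 to 85.4, set as the call begins (left out, the last holds). The fingers move at their own pace and stop on an object; the grip force is fixed at half the most. Time passes only in rows, so rows that do not move let the fingers close. It gives the time, the measured TCP pose, the force, the opening and the grip force at its end, in the units of the state.
- manip.state(): the state, without advancing time (a new reading comes with each control period).
- imaging.grab_frame(name): name is "scene" or "top" or "wrist"; returns a dict with "image" (384x512x3 uint8, red, green, blue), "fx", "fy", "cx", "cy" (pixels), "k1" (the pictures are not rectified: a ray, as slopes to the right and down, at radius r is drawn at 1 + k1 r^2 times it, then the intrinsics apply), "R" (3x3) and "t" (3): a world point X has camera coordinates R X + t; the wrist camera has in their place "mount" (4x4, takes a point from camera to tool coordinates, whose origin is the TCP and whose axes are the flange's). Camera axes: x right, y down, z forward; pixel columns grow to the right and rows downward; lengths in m; the calibration is good to about 2 mm. A picture is of the moment at which its call begins: read the wrist's pose just before it. There is no depth.
- manip.job_done(): hands the job in; it is judged then, once.
The state is a dict: "time": time; "joint_pos": joint angles; "joint_vel": joint speeds; "joint_efforts": joint torques, N m; "tool_pos": TCP position; "tool_rot": TCP orientation; "contact_force": force on the tool from outside, world axes, zero at the start; "ft_torque": the same for the moment, N m; "gripper_width": opening from 0.0 (shut) to 1.0 (fully open); "grasp_force": force on a finger pad.
Only numpy, scipy, OpenCV 4.12 (cv2) and the standard library are available. Lean on these libraries where they do the work, as an engineer would, in place of code of your own. Each camera call takes 0.05 s, during which the arm holds its last target. There are 200 camera calls.

## Working session

There is one attempt and no reset: what is moved stays moved. The work goes in short steps, Python scripts to look and compute and a tool call to move; the robot and the scene stay as the last step left them, time stands still between calls to the robot, and variables do not carry over. Pictures are saved under pics/ and viewed, at most 10 in all, crops included, and the job is handed in when it is done.

Besides the shell and the picture viewer there is one more tool, called after "Request:" by a JSON object that holds its "name" and its "arguments". play_rows: Moves the arm, as the interface text tells. Its arguments: {"type":"object","properties":{"commands":{"type":"array","items":{"type":"array","items":{"type":"number"}}},"hand":{"type":"number"}},"required":["commands"]}

```bash
ls; mkdir -p pics; python3 - <<'E'
from plant import manip, imaging
import cv2,pickle
s=manip.state();print(s)
for n in ("top","scene"):
    f=imaging.grab_frame(n);pickle.dump(f,open(f"{n}.pkl","wb"))
    print(n,{k:v for k,v in f.items() if k!="image"})
    cv2.imwrite(f"pics/{n}0.png",f["image"][:,:,::-1])
E
```

```text
pics
{'time': 0.0, 'joint_pos': array([-1.27799343e+00,  5.33429124e-02,  1.61428527e+00, -6.83429763e-06,
        1.47594111e+00, -1.19011145e-01]), 'joint_vel': array([ 0.00027997,  0.00097334,  0.00017454, -0.00015302,  0.00017356,
        0.00182894]), 'joint_efforts': array([-8.26637206e-04, -3.93675971e+01, -3.70178890e+01, -1.89704037e-04,
        6.92932677e-03,  3.01460030e-07]), 'tool_pos': array([ 0.24999525, -0.57219598,  0.24407682]), 'tool_rot': array([-9.84293019e-04,  9.78875397e-01,  2.04455327e-01, -8.91612846e-05]), 'contact_force': array([ 0.16291422, -0.2542321 , -0.99254545]), 'ft_torque': array([ 0.02638198,  0.02115674, -0.00133209]), 'grasp_force': 0.0, 'gripper_width': 1.0022580457734926}
top {'fx': 356.53824115249546, 'fy': 356.53824115249546, 'cx': 252.53526775646685, 'cy': 192.9679746247345, 'k1': 0.034291911953527085, 'R': array([[ 0.02681438, -0.99960191, -0.0087759 ],
       [-0.99304603, -0.02562974, -0.11490298],
       [ 0.11463231,  0.01179593, -0.99333795]]), 't': array([-0.12830265,  0.56261162,  0.81225652])}
scene {'fx': 467.52265096082783, 'fy': 467.52265096082783, 'cx': 259.22519728862886, 'cy': 199.76843776114777, 'k1': -0.036181873980184374, 'R': array([[ 0.26650231,  0.96382924,  0.00311743],
       [ 0.53794183, -0.14605757, -0.83023236],
       [-0.7997469 ,  0.22293584, -0.55740874]]), 't': array([-0.04442294, -0.28354721,  1.56756453])}
```

View pics/top0.png

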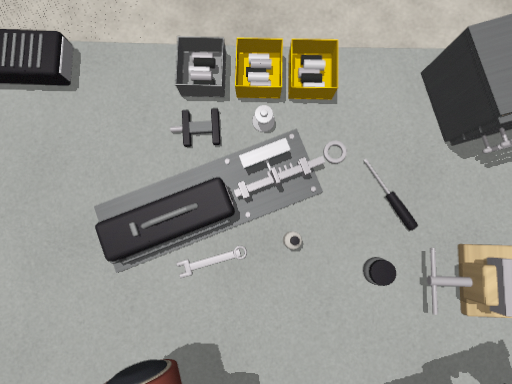

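View pics/scene0.png

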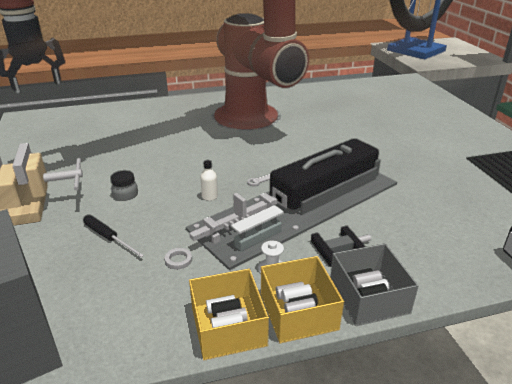

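The top view shows the catch plate (white) at about (265,153), the bolt along (238,193)-(325,160), and the battery at lower left. So cradle +y points left and down in the image. The hub is at (263,118) and the oil bottle at (293,241).

```bash
cat > h.py <<'E'
import numpy as np,cv2,pickle
def ray(f,uv,R=None,t=None):
    R=f["R"] if R is None else R; t=f["t"] if t is None else t
    d=np.array([(uv[0]-f["cx"])/f["fx"],(uv[1]-f["cy"])/f["fy"]]);s=d.copy()
    for _ in range(20): s=d/(1+f["k1"]*(s@s))
    return -R.T@t, R.T@np.array([s[0],s[1],1])
def onz(f,uv,z,R=None,t=None):
    o,d=ray(f,uv,R,t); return o+d*(z-o[2])/d[2]
def proj(f,X,R=None,t=None):
    R=f["R"] if R is None else R; t=f["t"] if t is None else t
    c=R@X+t; s=c[:2]/c[2]; s=s*(1+f["k1"]*(s@s)); return np.array([s[0]*f["fx"]+f["cx"],s[1]*f["fy"]+f["cy"]])
E
python3 - <<'E'
from h import *
f=pickle.load(open("top.pkl","rb"));im=f["image"]
g=im.min(2); m=np.zeros_like(g); m[130:172,232:298]=(g[130:172,232:298]>205)*255
n,l,st,c=cv2.connectedComponentsWithStats(m)
for i in range(1,n):
    if st[i,4]>30:
        ct=cv2.findContours((l==i).astype(np.uint8),0,2)[0][0]
        r=cv2.minAreaRect(ct);b=cv2.boxPoints(r);w=np.array([onz(f,p,.062) for p in b])
        print(st[i],r,w.round(4).tolist(),[np.linalg.norm(w[k]-w[k-1]).round(4) for k in range(4)],w.mean(0))
for p in [(296,131),(322,190),(95,207)]: print(onz(f,p,.008).round(4))
big=cv2.resize(im[100:215,215:345],None,fx=6,fy=5.2,interpolation=cv2.INTER_CUBIC)
cv2.imwrite("pics/c1.png",cv2.resize(im[105:205,220:350],(780,600),interpolation=cv2.INTER_CUBIC)[:,:,::-1])
E
```

```text
[239 138  51  29 629] ((264.09796142578125, 152.15463256835938), (12.707858085632324, 49.75449752807617), 68.96248626708984) [[0.6494, -0.0793, 0.062], [0.6942, -0.1857, 0.062], [0.6664, -0.1967, 0.062], [0.6219, -0.0906, 0.062]] [np.float64(0.0298), np.float64(0.1155), np.float64(0.0299), np.float64(0.1151)] [ 0.65798452 -0.1380761   0.062     ]
[ 0.7259 -0.2167  0.008 ]
[ 0.5802 -0.2817  0.008 ]
[0.5246 0.2666 0.008 ]
```

View pics/c1.png

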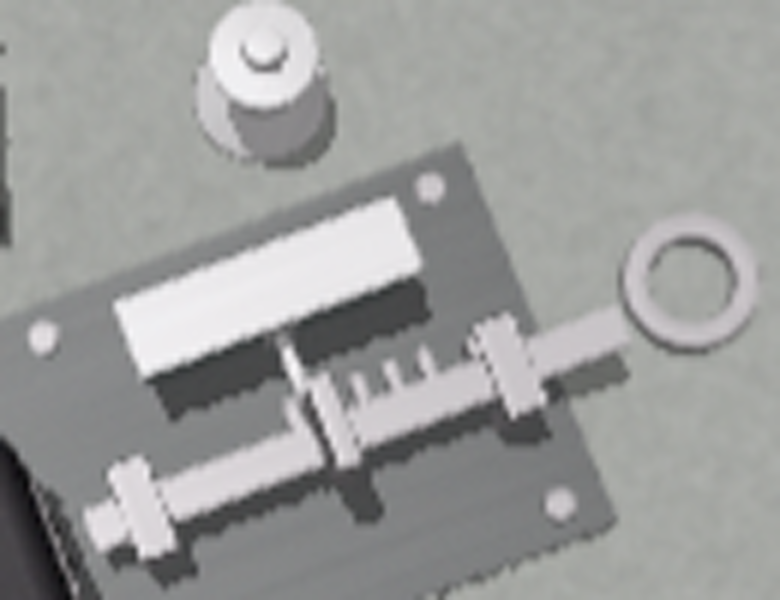

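The crop shows the plate, the tab at about (335,420), which is full-image (276,175), and the guides and hub. The measured plate is 30 x 115 mm, which matches the spec.

```bash
cat >> h.py <<'E'
P=np.array([0.658,-0.1381]); Y=np.array([-.388,.9217]);Y/=np.linalg.norm(Y); X=np.array([Y[1],-Y[0]])
O=P-.061*X+.058*Y
def cr(w): d=np.asarray(w)[:2]-O; return np.array([d@X,d@Y])
def wo(x,y): return O+x*X+y*Y
E
cat > go.py <<'E'
from plant import manip
from h import *
import sys
from scipy.spatial.transform import Rotation as Ro
def rel(tx,ty,z):
    s=manip.state();q=s["tool_rot"];R=Ro.from_quat([q[1],q[2],q[3],q[0]])
    T=np.array([[Y[0],X[0],0],[Y[1],X[1],0],[0,0,-1.]])
    d=np.r_[wo(tx,ty),z]-s["tool_pos"]
    print("t",round(s["time"],2),"pos",s["tool_pos"].round(4),"cradle",(cr(s["tool_pos"])*1e3).round(1),"F",s["contact_force"].round(1),"w",round(s["gripper_width"],3),"q",s["joint_pos"].round(2))
    print("shift tool mm",(R.inv().apply(d)*1e3).round(1),"cradle-axes mm (x=Y,y=X,z=down)",(T.T@d*1e3).round(1),"turn deg",np.degrees((R.inv()*Ro.from_matrix(T)).as_rotvec()).round(2))
if __name__=="__main__": rel(*map(float,sys.argv[1:]))
E
python3 - <<'E'
from h import *
f=pickle.load(open("top.pkl","rb"))
for n,p,z in [("tab",(275.8,175),.085),("lube",(293,241),.1),("hub",(264,114),.068),("grease",(382,271),.055),("lockring",(335,152),.012),("gA",(305,166),.052),("gB",(244,189.5),.052),("vise",(450,281),.1)]:
    w=onz(f,p,z); print(n,w.round(3),(cr(w)*1e3).round(0))
print("goal",wo(.0305,-.085), "path px",[proj(f,np.array([.25+.39*a,-.57+.4*a,.23])).round() for a in (0,.25,.5,.75,1)])
E
python3 go.py .0305 -.085 .2
```

```text
tab [ 0.601 -0.165  0.085] [ -2. -61.]
lube [ 0.457 -0.204  0.1  ] [-150.  -40.]
hub [ 0.747 -0.136  0.068] [144. -90.]
grease [ 0.396 -0.406  0.055] [-285. -204.]
lockring [ 0.674 -0.312  0.012] [   8. -225.]
gA [ 0.63  -0.234  0.052] [  -2. -135.]
gB [ 0.571 -0.094  0.052] [-2. 17.]
vise [ 0.384 -0.53   0.1  ] [-343. -313.]
goal [ 0.64036481 -0.17481853] path px [array([522., 376.]), array([457., 312.]), array([396., 252.]), array([338., 195.]), array([283., 141.])]
t 0.1 pos [ 0.25   -0.5722  0.2442] cradle [-483.5 -299.8] F [0.2 0.  1.3] w 1.003 q [-1.28  0.05  1.61  0.    1.48 -0.12]
shift tool mm [ 516.8 -207.9   44.7] cradle-axes mm (x=Y,y=X,z=down) [214.8 514.   44.2] turn deg [-8.000e-02 -9.000e-02 -8.924e+01]
```

Request:
{"name": "play_rows", "arguments": {"commands": [[36.9,-14.8,0,0,0,0],[36.9,-14.8,0,0,0,0],[36.9,-14.8,0,0,0,0],[36.9,-14.8,0,0,0,0],[36.9,-14.8,0,0,0,0]], "hand": 47}}

```text
time: 0.52
tool_pos: [0.3904, -0.4294, 0.2447]
tool_rot: [-0.0, 0.979, 0.204, -0.0]
contact_force: [0.7, 0.1, -0.8]
gripper_width: 0.547
grasp_force: 0.0
```

Request:
{"name": "play_rows", "arguments": {"commands": [[36.9,-14.8,0,0,0,0],[36.9,-14.8,0,0,0,0],[36.9,-14.8,0,0,0,0],[36.9,-14.8,0,0,0,0],[36.9,-14.8,0,0,0,0]]}}

```text
time: 0.93
tool_pos: [0.5299, -0.2876, 0.2448]
tool_rot: [-0.0, 0.979, 0.204, -0.0]
contact_force: [-0.1, -0.5, 0.4]
gripper_width: 0.55
grasp_force: 0.0
```

Request:
{"name": "play_rows", "arguments": {"commands": [[36.9,-14.8,0,0,0,0],[36.9,-14.8,0,0,0,0],[36.9,-14.8,0,0,0,0],[36.9,-14.8,0,0,0,0],[0,0,0,0,0,-7]]}}

```text
time: 1.35
tool_pos: [0.6438, -0.1706, 0.2443]
tool_rot: [-0.001, 0.964, 0.267, 0.001]
contact_force: [-1.6, -1.3, 0.3]
gripper_width: 0.552
grasp_force: 0.0
```

Request:
{"name": "play_rows", "arguments": {"commands": [[0,0,0,0,0,-7],[0,0,0,0,0,-7],[0,0,0,0,0,-7],[0,0,0,0,0,-7],[0,0,0,0,0,-7]]}}

```text
time: 1.77
tool_pos: [0.6404, -0.1758, 0.2444]
tool_rot: [-0.001, 0.839, 0.544, -0.0]
contact_force: [0.0, -0.3, -0.0]
gripper_width: 0.549
grasp_force: 0.0
```

Request:
{"name": "play_rows", "arguments": {"commands": [[0,0,0,0,0,-7],[0,0,0,0,0,-7],[0,0,0,0,0,-7],[0,0,0,0,0,-7],[0,0,0,0,0,-7]]}}

```text
time: 2.18
tool_pos: [0.6403, -0.176, 0.2445]
tool_rot: [-0.001, 0.636, 0.771, -0.0]
contact_force: [1.0, -0.6, 0.2]
gripper_width: 0.552
grasp_force: 0.0
```

```bash
python3 go.py .0305 -.085 .14
```

```text
t 2.18 pos [ 0.6403 -0.176   0.2445] cradle [ 30. -86.] F [ 1.  -0.6  0.2] w 0.552 q [-0.38  0.14  1.52 -0.    1.48 -0.57]
shift tool mm [  1.    0.4 104.5] cradle-axes mm (x=Y,y=X,z=down) [  1.    0.5 104.5] turn deg [ -0.06  -0.05 -11.89]
```

Request:
{"name": "play_rows", "arguments": {"commands": [[0,0,0,0,0,-6],[0,0,0,0,0,-5.9],[0,0,40,0,0,0],[0,0,40,0,0,0],[0,0,30,0,0,0]]}}

```text
time: 2.6
tool_pos: [0.6395, -0.1756, 0.1322]
tool_rot: [-0.001, 0.556, 0.831, -0.0]
contact_force: [0.1, 0.4, -1.0]
gripper_width: 0.547
grasp_force: 0.0
```

Request:
{"name": "play_rows", "arguments": {"commands": [[0,0,0,0,0,0],[0,0,0,0,0,0]]}}

```text
time: 2.77
tool_pos: [0.6389, -0.1754, 0.1326]
tool_rot: [-0.003, 0.556, 0.831, -0.001]
contact_force: [0.6, -0.8, 0.6]
gripper_width: 0.551
grasp_force: 0.0
```

```bash
python3 go.py .0305 -.082 .1; python3 - <<'E'
from plant import imaging
from h import *
f=imaging.grab_frame("scene")
cv2.imwrite("pics/s1.png",cv2.resize(f["image"][130:270,170:360],(800,590),interpolation=cv2.INTER_CUBIC)[:,:,::-1])
f=imaging.grab_frame("wrist")
cv2.imwrite("pics/w1.png",f["image"][:,:,::-1])
print(f["mount"].round(3),f["fx"],f["cx"],f["cy"])
E
```

```text
t 2.77 pos [ 0.6389 -0.1754  0.1326] cradle [ 29. -85.] F [ 0.6 -0.8  0.6] w 0.551 q [-0.38  0.23  1.61  0.    1.31 -0.77]
shift tool mm [ 2.9  1.7 32.6] cradle-axes mm (x=Y,y=X,z=down) [ 3.   1.5 32.6] turn deg [-0.23 -0.23 -0.34]
[[-0.    -0.965 -0.263  0.067]
 [ 1.    -0.    -0.    -0.001]
 [ 0.    -0.263  0.965 -0.128]
 [ 0.     0.     0.     1.   ]] 267.93062329876614 253.71438245213952 193.25890005035149
```

View pics/s1.png

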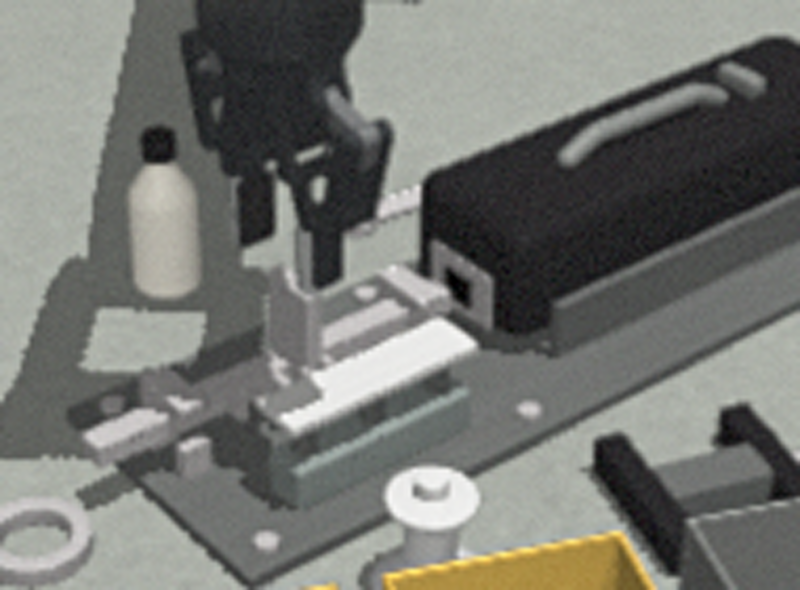

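View pics/w1.png

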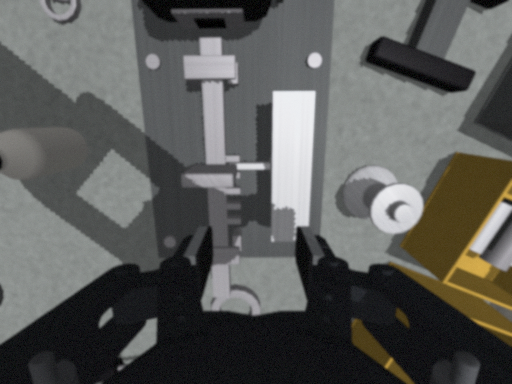

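Both views show the fingers straddling correctly. In the wrist view, one is over the bar behind the tab at (208,180), and the other is in line with the plate at (293,160). I'll go down now.

Request:
{"name": "play_rows", "arguments": {"commands": [[3,1.5,20,0,0,0],[0,0,20,0,0,0],[0,0,10,0,0,0],[0,0,0,0,0,0],[0,0,0,0,0,0]]}}

```text
time: 3.28
tool_pos: [0.6416, -0.1731, 0.0868]
tool_rot: [0.001, 0.556, 0.831, 0.0]
contact_force: [-1.1, 0.4, 0.0]
gripper_width: 0.551
grasp_force: 0.0
```

Request:
{"name": "play_rows", "arguments": {"commands": [[0,0,2,0,0,0],[0,0,2,0,0,0],[0,0,2,0,0,0],[0,0,0,0,0,0],[0,0,0,0,0,0]]}}

```text
time: 3.7
tool_pos: [0.6409, -0.1728, 0.0795]
tool_rot: [0.0, 0.556, 0.831, 0.0]
contact_force: [-0.2, 0.2, -0.1]
gripper_width: 0.548
grasp_force: 0.0
```

```bash
python3 go.py .0305 -.082 .075; python3 -c "
from plant import manip;print(manip.nose_length)"
```

```text
t 3.7 pos [ 0.6409 -0.1728  0.0795] cradle [ 31.8 -83.4] F [-0.2  0.2 -0.1] w 0.548 q [-0.38  0.29  1.64 -0.    1.22 -0.77]
shift tool mm [ 1.3 -1.3  4.5] cradle-axes mm (x=Y,y=X,z=down) [ 1.4 -1.3  4.5] turn deg [ 0.01  0.01 -0.34]
0.014
```

Request:
{"name": "play_rows", "arguments": {"commands": [[0,-1,2,0,0,0],[0,0,2,0,0,0],[0,0,0,0,0,0],[0,0,0,0,0,0]]}}

```text
time: 4.03
tool_pos: [0.6397, -0.173, 0.0749]
tool_rot: [-0.0, 0.556, 0.831, -0.0]
contact_force: [0.4, -0.3, 0.9]
gripper_width: 0.547
grasp_force: 0.0
```

Request:
{"name": "play_rows", "arguments": {"commands": [[0,0,2,0,0,0],[0,0,1,0,0,0],[0,0,0,0,0,0],[0,0,0,0,0,0]]}}

```text
time: 4.37
tool_pos: [0.6402, -0.1732, 0.0728]
tool_rot: [0.0, 0.556, 0.831, 0.0]
contact_force: [-0.2, 0.2, 2.9]
gripper_width: 0.55
grasp_force: 1.3
```

Request:
{"name": "play_rows", "arguments": {"commands": [[0,0,2,0,0,0],[0,0,1,0,0,0],[0,0,0,0,0,0],[0,0,0,0,0,0]]}}

```text
time: 4.7
tool_pos: [0.6403, -0.1732, 0.0697]
tool_rot: [0.0, 0.556, 0.831, 0.0]
contact_force: [-0.2, -0.8, 3.6]
gripper_width: 0.549
grasp_force: 1.9
```

Request:
{"name": "play_rows", "arguments": {"commands": [[0,0,2,0,0,0],[0,0,2,0,0,0],[0,0,0,0,0,0],[0,0,0,0,0,0]]}}

```text
time: 5.03
tool_pos: [0.6403, -0.1733, 0.0656]
tool_rot: [0.0, 0.556, 0.831, 0.0]
contact_force: [-0.3, 0.4, 5.3]
gripper_width: 0.549
grasp_force: 2.6
```

Request:
{"name": "play_rows", "arguments": {"commands": [[0,0,2,0,0,0],[0,0,0,0,0,0],[0,0,0,0,0,0]]}}

```text
time: 5.28
tool_pos: [0.6403, -0.1733, 0.0638]
tool_rot: [0.0, 0.556, 0.831, 0.0]
contact_force: [-1.1, 0.4, 6.0]
gripper_width: 0.554
grasp_force: 2.9
```

```bash
python3 go.py .0305 -.034 .063;  python3 - <<'E'
from plant import imaging
from h import *
f=imaging.grab_frame("scene")
cv2.imwrite("pics/s2.png",cv2.resize(f["image"][150:250,190:330],(800,570),interpolation=cv2.INTER_CUBIC)[:,:,::-1])
E
```

```text
t 5.28 pos [ 0.6403 -0.1733  0.0638] cradle [ 31.1 -83.6] F [-1.1  0.4  6. ] w 0.554 q [-0.38  0.31  1.65  0.    1.19 -0.77]
shift tool mm [49.5 -0.9  0.7] cradle-axes mm (x=Y,y=X,z=down) [49.6 -0.6  0.8] turn deg [ 0.04  0.03 -0.34]
```

View pics/s2.png

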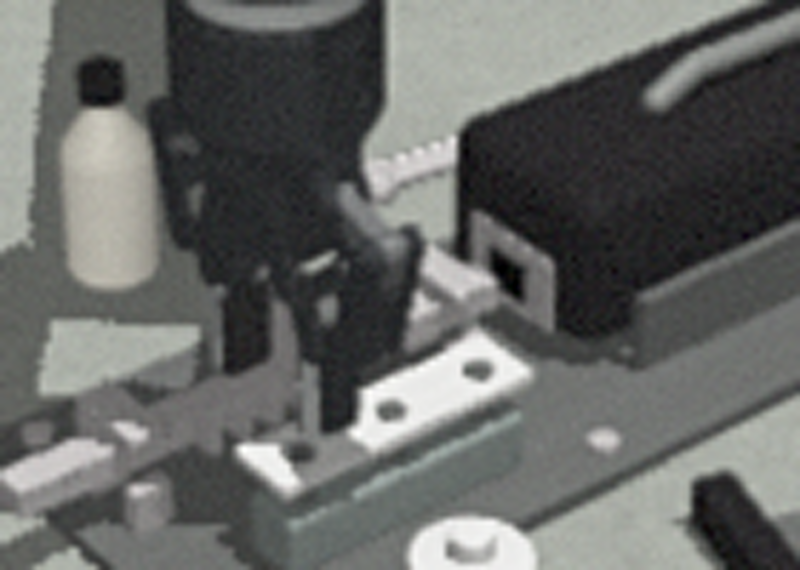

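The plate is down, with its studs showing through, and the plate finger is on it near (340,420). I'll go a little deeper for margin.

Request:
{"name": "play_rows", "arguments": {"commands": [[0,0,1,0,0,0],[0,0,1,0,0,0],[0,0,0,0,0,0],[0,0,0,0,0,0]]}}

```text
time: 5.67
tool_pos: [0.6403, -0.1733, 0.062]
tool_rot: [0.0, 0.556, 0.831, 0.0]
contact_force: [-0.8, -0.0, 7.1]
gripper_width: 0.545
grasp_force: 3.2
```

Request:
{"name": "play_rows", "arguments": {"commands": [[0,0,1,0,0,0],[0,0,0,0,0,0],[0,0,0,0,0,0]]}}

```text
time: 5.92
tool_pos: [0.6404, -0.1733, 0.0613]
tool_rot: [0.0, 0.556, 0.831, 0.0]
contact_force: [-2.0, 0.0, 8.2]
gripper_width: 0.552
grasp_force: 3.9
```

Request:
{"name": "play_rows", "arguments": {"commands": [[2,0,0,0,0,0],[2,0,0,0,0,0],[2,0,0,0,0,0],[2,0,0,0,0,0],[2,0,0,0,0,0]]}}

```text
time: 6.33
tool_pos: [0.638, -0.1659, 0.0622]
tool_rot: [0.003, 0.556, 0.831, -0.0]
contact_force: [1.8, -5.0, 6.9]
gripper_width: 0.55
grasp_force: 3.2
```

Request:
{"name": "play_rows", "arguments": {"commands": [[2,0,0,0,0,0],[2,0,0,0,0,0],[2,0,0,0,0,0],[2,0,0,0,0,0],[2,0,0,0,0,0]]}}

```text
time: 6.75
tool_pos: [0.6345, -0.1575, 0.0623]
tool_rot: [0.004, 0.556, 0.831, -0.001]
contact_force: [2.7, -7.7, 5.7]
gripper_width: 0.553
grasp_force: 4.7
```

```bash
python3 go.py .0305 -.034 .0615
```

```text
t 6.75 pos [ 0.6345 -0.1575  0.0623] cradle [ 31.8 -66.8] F [ 2.7 -7.7  5.7] w 0.553 q [-0.36  0.28  1.68 -0.    1.17 -0.75]
shift tool mm [32.8 -1.5  0.6] cradle-axes mm (x=Y,y=X,z=down) [32.8 -1.3  0.8] turn deg [ 0.2   0.45 -0.36]
```

Request:
{"name": "play_rows", "arguments": {"commands": [[2,0,0.3,0,0,0],[2,0,0.3,0,0,0],[2,0,0,0,0,0],[2,0,0,0,0,0],[2,0,0,0,0,0]]}}

```text
time: 7.17
tool_pos: [0.6308, -0.1486, 0.0622]
tool_rot: [0.004, 0.556, 0.831, -0.001]
contact_force: [1.6, -8.2, 6.6]
gripper_width: 0.548
grasp_force: 4.7
```

Request:
{"name": "play_rows", "arguments": {"commands": [[2,0,0,0,0,0],[2,0,0,0,0,0],[2,0,0,0,0,0],[2,0,0,0,0,0],[2,0,0,0,0,0]]}}

```text
time: 7.58
tool_pos: [0.6269, -0.1393, 0.0622]
tool_rot: [0.004, 0.556, 0.831, -0.001]
contact_force: [2.3, -8.4, 7.7]
gripper_width: 0.552
grasp_force: 4.7
```

```bash
python3 go.py .0305 -.034 .0615
```

```text
t 7.58 pos [ 0.6269 -0.1393  0.0622] cradle [ 31.8 -47.1] F [ 2.3 -8.4  7.7] w 0.552 q [-0.33  0.26  1.7  -0.    1.17 -0.72]
shift tool mm [13.1 -1.4  0.6] cradle-axes mm (x=Y,y=X,z=down) [13.1 -1.3  0.7] turn deg [ 0.17  0.47 -0.36]
```

Request:
{"name": "play_rows", "arguments": {"commands": [[2,0,0,0,0,0],[2,0,0,0,0,0],[2,0,0,0,0,0],[2,0,0,0,0,0],[2,0,0,0,0,0]]}}

```text
time: 8.0
tool_pos: [0.623, -0.1301, 0.0622]
tool_rot: [0.004, 0.556, 0.831, -0.001]
contact_force: [1.6, -7.7, 6.8]
gripper_width: 0.549
grasp_force: 4.7
```

Request:
{"name": "play_rows", "arguments": {"commands": [[2,0,0,0,0,0],[1,0,0,0,0,0],[1,0,0,0,0,0],[0,0,0,0,0,0],[0,0,0,0,0,0]]}}

```text
time: 8.42
tool_pos: [0.6218, -0.1271, 0.0623]
tool_rot: [0.005, 0.556, 0.831, -0.001]
contact_force: [2.1, -9.8, 7.1]
gripper_width: 0.551
grasp_force: 6.1
```

```bash
python3 go.py .0305 -.034 .0615
```

```text
t 8.42 pos [ 0.6218 -0.1271  0.0623] cradle [ 31.9 -33.8] F [ 2.1 -9.8  7.1] w 0.551 q [-0.32  0.24  1.72 -0.01  1.17 -0.71]
shift tool mm [-0.2 -1.4  0.7] cradle-axes mm (x=Y,y=X,z=down) [-0.2 -1.4  0.8] turn deg [ 0.18  0.55 -0.33]
```

Request:
{"name": "play_rows", "arguments": {"commands": [[2,0,0,0,0,0],[0,0,0,0,0,0],[0,0,0,0,0,0]]}}

```text
time: 8.67
tool_pos: [0.6217, -0.1269, 0.0624]
tool_rot: [0.007, 0.555, 0.832, -0.002]
contact_force: [4.5, -15.6, 3.6]
gripper_width: 0.549
grasp_force: 9.8
```

Request:
{"name": "play_rows", "arguments": {"commands": [[2,0,0,0,0,0],[0,0,0,0,0,0],[0,0,0,0,0,0]]}}

```text
time: 8.92
tool_pos: [0.6217, -0.1268, 0.0625]
tool_rot: [0.009, 0.555, 0.832, -0.003]
contact_force: [6.7, -21.1, 0.5]
gripper_width: 0.552
grasp_force: 12.5
```

```bash
python3 go.py .0305 -.034 .0615; python3 - <<'E'
from plant import imaging
from h import *
f=imaging.grab_frame("scene")
cv2.imwrite("pics/s3.png",cv2.resize(f["image"][150:250,190:330],(800,570),interpolation=cv2.INTER_CUBIC)[:,:,::-1])
E
```

```text
t 8.92 pos [ 0.6217 -0.1268  0.0625] cradle [ 31.9 -33.5] F [  6.7 -21.1   0.5] w 0.552 q [-0.31  0.24  1.73 -0.01  1.16 -0.7 ]
shift tool mm [-0.5 -1.4  1. ] cradle-axes mm (x=Y,y=X,z=down) [-0.5 -1.4  1. ] turn deg [ 0.26  1.02 -0.28]
```

View pics/s3.png

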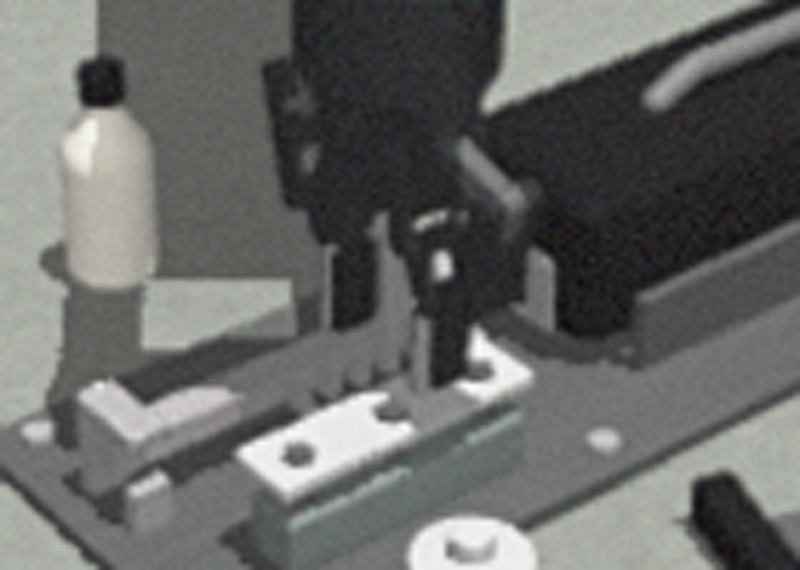

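The bolt is hard against its stop: force rose to 22 N with no further travel, and the tab is up near the battery guide at about (390,270). I'll ease back while still pressing, then lift straight up.

Request:
{"name": "play_rows", "arguments": {"commands": [[-3,0,0,0,0,0],[-3,0,0,0,0,0],[-3,0,0,0,0,0],[0,0,0,0,0,0]]}}

```text
time: 9.3
tool_pos: [0.6219, -0.1273, 0.0613]
tool_rot: [-0.0, 0.556, 0.831, 0.001]
contact_force: [-2.9, 3.5, 11.0]
gripper_width: 0.548
grasp_force: 5.7
```

Request:
{"name": "play_rows", "arguments": {"commands": [[0,0,-3,0,0,0],[0,0,-4,0,0,0],[0,0,-6,0,0,0],[0,0,-10,0,0,0],[0,0,-20,0,0,0]]}}

```text
time: 9.72
tool_pos: [0.6187, -0.1279, 0.0994]
tool_rot: [-0.003, 0.555, 0.832, -0.002]
contact_force: [-1.1, -0.6, -0.3]
gripper_width: 0.551
grasp_force: 0.0
```

Request:
{"name": "play_rows", "arguments": {"commands": [[0,0,-40,0,0,0],[0,0,-40,0,0,0],[0,0,-40,0,0,0],[0,0,0,0,0,0],[0,0,0,0,0,0]]}}

```text
time: 10.13
tool_pos: [0.6224, -0.1285, 0.2266]
tool_rot: [0.003, 0.556, 0.831, 0.0]
contact_force: [-0.9, 0.0, -0.9]
gripper_width: 0.547
grasp_force: 0.0
```

Request:
{"name": "play_rows", "arguments": {"commands": [[-41,0,0,0,0,0],[-41,0,0,0,0,0],[-41,0,0,0,0,0],[0,0,0,0,0,0],[0,0,0,0,0,0]]}}

```text
time: 10.55
tool_pos: [0.6669, -0.243, 0.2186]
tool_rot: [-0.003, 0.557, 0.831, -0.001]
contact_force: [0.2, 0.3, -0.3]
gripper_width: 0.552
grasp_force: 0.0
```

```bash
python3 - <<'E'
from plant import imaging,manip
from h import *
f=imaging.grab_frame("scene");s=manip.state();print(s["time"],s["contact_force"])
cv2.imwrite("pics/s4.png",cv2.resize(f["image"][150:250,190:330],(800,570),interpolation=cv2.INTER_CUBIC)[:,:,::-1])
E
```

```text
10.6 [ 0.13128069  0.49664225 -0.32571939]
```

View pics/s4.png

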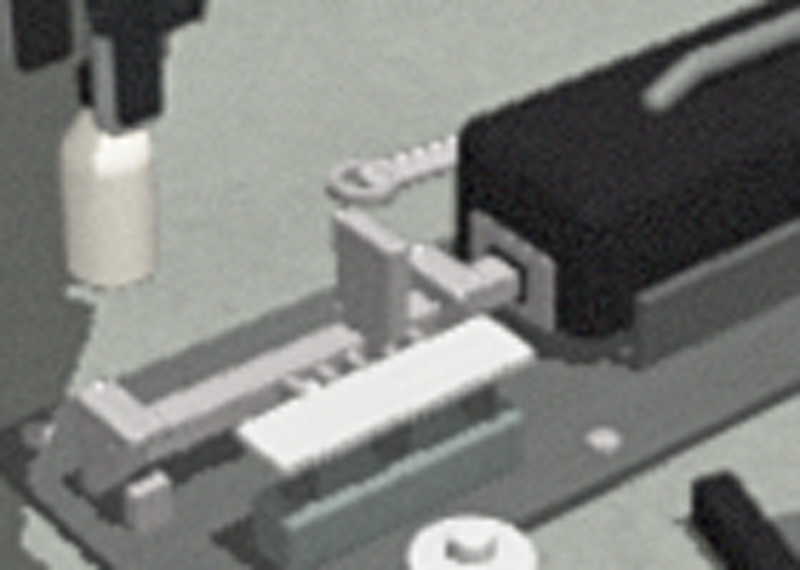

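The bolt's nose is in the battery socket at about (510,280), the catch plate is back up at about (390,390), and the robot is clear.

```bash
python3 -c "
from plant import manip;print(manip.job_done())"
```

```text
the job is handed in; nothing more can be done
None
```

I pushed the bolt home against its stop with the catch held down, and the last picture shows the catch sprung back up and the arm clear; the job is handed in, and no verdict was returned.

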